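# Open the pinned soap box

## Robot

A 7-joint arm with a two-finger parallel gripper is mounted at the origin on a cart in front of the work surface, level with it; the furniture and walls round the work are solid. World frame = base frame: x ahead of the robot, y to its left, z up, the work surface at z = 0. Lengths are in m, angles in rad, forces in N, time in s.
With the tool pointing down it reaches from about 0.4 to 0.85 m from the base axis. Payload 10.4 kg.
Tool frame: the origin (TCP) lies midway between the tips of the shut fingers; the grasp point (between the pads) lies 19 mm behind it; z points along the fingers, y is the line along which they close (so a half turn about z gives the same grasp; the last joint's range is limited). The gripper opens to 87 mm and grips with 3 to 60 N. Pads are 19 mm wide; open, the fingers measure 117 mm over their backs; the gripper's body (75 mm by 190 mm) begins 51 mm behind the grasp point.
Start: joints at [1.296, 0.332, -0.065, 1.46, 0.022, 1.35, -0.088], TCP at [0.156, -0.605, 0.188] pointing down, gripper open.
Joint ranges: [-2.6, 2.6], [-0.5, 2.12], [-1.47, 1.34], [0.16, 2.42], [-1.27, 4.41], [0.06, 2.06], [-2.6, 2.6]. Speed limits (rad/s): [2.22, 2.22, 2.79, 2.79, 3.14, 3.14, 3.14].

## Interface

Orientations are given as a unit quaternion [x, y, z, w].
In Python, from bench import sensors, eyes, order gives the robot as it stands.
- The arm moves only by the tool arm_command, never from a script. Its argument "steps" is a list of rows, each an object with "rot": the turn, a rotation vector about the world's x, y, z in degrees, a list of three; "slide": the shift along the world's x, y, z in m, a list of three; "grip": the opening, from 0 (shut) to 1 (fully open). A call has exactly 8 rows; each row shifts and turns the commanded pose from where the row before left it; what a row does not reach is not made up. A row lasts 1/8 s, in which the tool goes at most 62.5 mm and 10.7 degrees, less where a joint would pass 70% of its speed; a pose out of reach is approached as far as the arm can. A call with a gripper value outside its range is refused whole. The fingers move at their own pace and stop on an object; "newtons" is the grip in N (left out, the last holds). Time passes only in rows, so rows that do not move let the fingers close, or fill a call up. It gives the time, the measured TCP pose, the force, the opening and the grip force at its end, in the units of the state.
- sensors.read_state(): the state, without advancing time (a new reading comes with each control period).
- eyes.camera(name): name is "side" or "top"; returns a dict with "pixels" (420x560x3 uint8, red, green, blue), "intrinsics" (3x3 intrinsics, pixels), "k1" (the pictures are not rectified: a ray, as slopes to the right and down, at radius r is drawn at 1 + k1 r^2 times it, then the intrinsics apply), "pose" (4x4, takes a point from camera to world coordinates). Camera axes: x right, y down, z forward; pixel columns grow to the right and rows downward; lengths in m; the calibration is good to about 2 mm. A picture is of the moment at which its call begins. There is no depth.
- order.close_job(): hands the job in; it is judged then, once.
Trained networks look in a picture, given as the dict that the camera call returned (one of the last four; its "shot" number tells which), for a name from the list of things; names that differ only in an ending like _2 or _b are one class to them, and where a whole thing is asked for, a point or a joint stands for the part that bears it (a point fixed in the world has none). Each returns a list of dicts, best first, with "conf" (0 to 1); they miss things now and then, are a little off and sometimes report something else, mostly with a low value. They report only what shows in the picture. A call takes as long as a camera call. They do not tell look-alikes from the thing itself.
- eyes.look_for(name, picture): "bbox" ([left, top, right, bottom] in pixels, round what is visible of it).
The state is a dict: "time": time; "joint_positions": joint angles; "joint_vel": joint speeds; "joint_torque": joint torques, N m; "ee_pos": TCP position; "eef_rot": TCP orientation; "ft_force": force on the tool from outside, world axes, zero at the start; "torque": the same for the moment, N m; "width": finger opening in m; "grip_force": force on a finger pad.
Only numpy, scipy, OpenCV 4.12 (cv2) and the standard library are available. Lean on these libraries where they do the work, as an engineer would, in place of code of your own. Each camera call takes 0.05 s, during which the arm holds its last target. There are 200 camera calls.

## Task

Two wooden boxes have lids held down by a brass pin through a staple. On the larger box only, pull the pin out sideways and lay it in the shallow metal tray; then lift the lid straight up off the box and set it down gently, right way up and flat, on the middle of the cork mat. Leave the smaller box pinned.

Things in the scene. Friction and masses are not known exactly. Their poses are not given: they have to be found in the camera images.
- box: The larger box, fixed to the table: wood, 130 (x) x 180 (y) x 80 mm high without its lid. Origin under its centre, front faces -x. A steel staple, a loop 35 mm above the box's rim and 16 mm clear inside along x, stands 22 mm before its front, passes up through the slot of the lid's hasp plate and holds the pin over it.
- pin_grip (a point): Centre of the head of the larger box's brass pin: an upright block 12 (x) x 22 (y) x 26 mm high. From its foot a round shaft, 8 mm across, runs 57 mm in +y beyond the head, level, through the staple, whose middle is 34 mm in +y of this point. Pinch the head across x from above and draw it level along its own -y, 45 mm or more. It stands on the lid's hasp plate, 13 mm below. 60 g.
- lid_grip (a point): Centre of the dark wooden grip bar, 22 (x) x 90 (y) x 28 mm high, on the middle of the larger box's loose lid. Lid board 132 (x) x 182 (y) x 10 mm, its top 14 mm below this point; the panel under it, which fits into the box with 4 mm play, reaches 32 mm below this point. A slotted hasp plate stands out 46 mm in front (-x). Lift 40 mm or more straight up to clear the staple. 0.35 kg.
- pin_tray: Shallow aluminium tray fixed on the table, 110 (x) x 160 (y) x 18 mm high, walls 3 mm, inner floor 3 mm above the table. Origin under its centre.
- cork_mat: Cork mat fixed on the table, 190 (x) x 210 (y) x 4 mm thick. Origin under its centre.
- small_pin_grip (a point): Centre of the head of the like brass pin on the smaller box (100 x 120 x 80 mm, the same wood and hasp). To be left alone.
Things that resemble listed ones, but are neither listed nor needed, are in the scene too. What is shaped like the part that bears pin_grip but black is not meant.

How it is judged:
By the outcome, as a careful person would: the job done as asked, in the order asked, and still so for the second after the job is handed in, with the robot touching nothing.
It also fails if it takes over 64 s, if anything falls off the work surface, if the arm or the gripper's body presses on something with over 40 N, if the wrist force passes 120 N, or if a joint passes its speed limit or range.

## Working session

There is one attempt and no reset: what is moved stays moved. The work goes in short steps, Python scripts to look and compute and a tool call to move; the robot and the scene stay as the last step left them, time stands still between calls to the robot, and variables do not carry over. Pictures are saved under pics/ and viewed, at most 10 in all, crops included, and the job is handed in when it is done.

Besides the shell and the picture viewer there is one more tool, called by a JSON object that holds its "api" and its "payload". arm_command: Moves the arm, as the interface text tells. Its arguments: {"type":"object","properties":{"steps":{"type":"array","items":{"type":"object","properties":{"rot":{"type":"array","items":{"type":"number"}},"slide":{"type":"array","items":{"type":"number"}},"grip":{"type":"number"}}}},"newtons":{"type":"number"}},"required":["steps"]}

```bash
mkdir -p pics
cat > h.py <<'E'
import numpy as np, cv2
from bench import sensors, eyes, order
def ray(p,u,v):
    K=np.array(p["intrinsics"]);x=np.array([(u-K[0,2])/K[0,0],(v-K[1,2])/K[1,1]]);s=x.copy()
    for _ in range(30): s=x/(1+p["k1"]*(s@s))
    T=np.array(p["pose"]);return T[:3,3],T[:3,:3]@np.array([s[0],s[1],1])
def atz(p,u,v,z):
    o,d=ray(p,u,v);return o+d*(z-o[2])/d[2]
def proj(p,P):
    T=np.array(p["pose"]);q=T[:3,:3].T@(np.array(P)-T[:3,3]);s=q[:2]/q[2];s=s*(1+p["k1"]*(s@s));K=np.array(p["intrinsics"])
    return np.array([K[0,0]*s[0]+K[0,2],K[1,1]*s[1]+K[1,2]])
def tri(a,ua,b,ub):
    o1,d1=ray(a,*ua);o2,d2=ray(b,*ub)
    A=np.stack([d1,-d2],1);t=np.linalg.lstsq(A,o2-o1,rcond=None)[0]
    x,y=o1+t[0]*d1,o2+t[1]*d2;return (x+y)/2,np.linalg.norm(x-y)
def save(p,n): cv2.imwrite(f"pics/{n}.png",cv2.cvtColor(p["pixels"],cv2.COLOR_RGB2BGR))
E
cat > a.py <<'E'
from h import *
import pickle
P={}
for n in("top","side"):
    p=eyes.camera(n);save(p,n+"1");P[n]=p
    print(n,np.round(p["pose"],3).tolist(),p["intrinsics"],p["k1"])
    for k in("box","pin_grip","lid_grip","pin_tray","cork_mat","small_pin_grip"):
        print(k,[(round(d["conf"],2),np.round(d["bbox"]).tolist()) for d in eyes.look_for(k,p)[:4]])
pickle.dump(P,open("p1.pkl","wb"))
s=sensors.read_state();print(s["ee_pos"],s["eef_rot"],s["width"],s["time"])
E
python3 a.py
```

```text
top [[0.011, -0.986, 0.169, 0.401], [-1.0, -0.011, -0.003, -0.025], [0.005, -0.169, -0.986, 0.943], [0.0, 0.0, 0.0, 1.0]] [[388.72766066   0.         276.59259092]
 [  0.         388.72766066 209.60506507]
 [  0.           0.           1.        ]] 0.015129907968840442
box []
pin_grip [(0.7, [203.0, 224.0, 219.0, 250.0])]
lid_grip [(0.87, [83.0, 147.0, 178.0, 237.0])]
pin_tray [(0.93, [244.0, 228.0, 316.0, 283.0])]
cork_mat [(0.79, [218.0, 135.0, 304.0, 208.0])]
small_pin_grip [(0.58, [376.0, 218.0, 411.0, 225.0])]
side [[0.98, -0.123, 0.158, 0.395], [-0.2, -0.594, 0.779, -0.818], [-0.001, -0.795, -0.607, 0.666], [0.0, 0.0, 0.0, 1.0]] [[399.96981169   0.         279.40774683]
 [  0.         399.96981169 207.45755524]
 [  0.           0.           1.        ]] 0.02526091152050922
box [(0.66, [239.0, 127.0, 292.0, 174.0])]
pin_grip [(0.61, [239.0, 186.0, 259.0, 193.0])]
lid_grip [(0.66, [238.0, 117.0, 293.0, 152.0])]
pin_tray [(0.64, [217.0, 204.0, 262.0, 254.0])]
cork_mat [(0.6, [276.0, 185.0, 363.0, 238.0])]
small_pin_grip [(0.62, [289.0, 254.0, 298.0, 289.0])]
[ 0.15574824 -0.60531127  0.18778206] [9.92083197e-01 1.25582356e-01 2.02827501e-05 4.60013567e-05] 0.0869817761131809 0.7
```

View pics/top1.png

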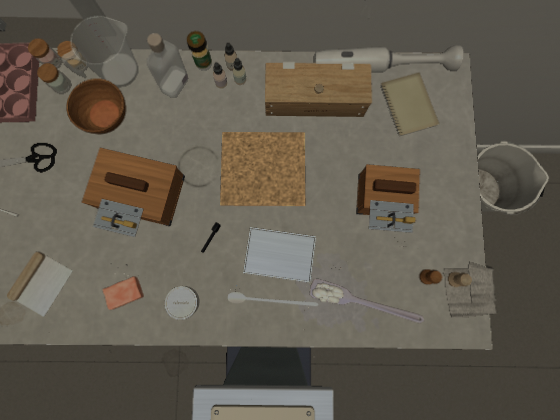

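View pics/side1.png

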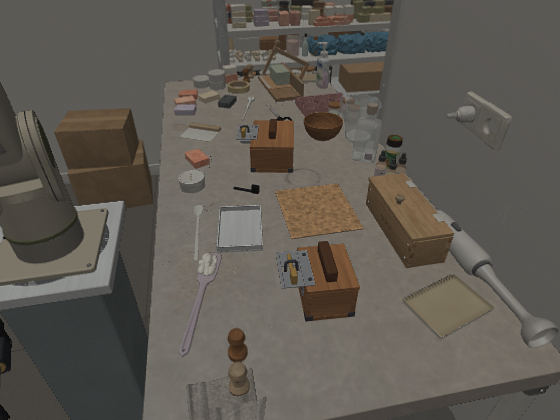

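Top view: the larger box is at (133,185), with its hasp and brass pin at about (119,218). The smaller box is at (390,190), with its pin at (395,219). The tray is at (280,255) and the mat at (263,170).
Could be taken for the pin: the larger box's brass pin (125,221), the small box's brass pin (402,219), and the black look-alike (211,237). I choose the first and check it in a crop.

Run:
```python
import pickle,cv2,numpy as np
P=pickle.load(open("p1.pkl","rb"))
a=P["top"]["pixels"][140:245,75:195];b=P["side"]["pixels"][110:180,220:300]
a=cv2.resize(a,(0,0),fx=4,fy=4,interpolation=2)
b=cv2.resize(b,(320,280),interpolation=2)
c=np.zeros((420,800,3),np.uint8);c[:,:480]=a;c[:280,480:]=b
cv2.imwrite("pics/crop1.png",c[:,:,::-1])
```

```text
(no output)
```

View pics/crop1.png

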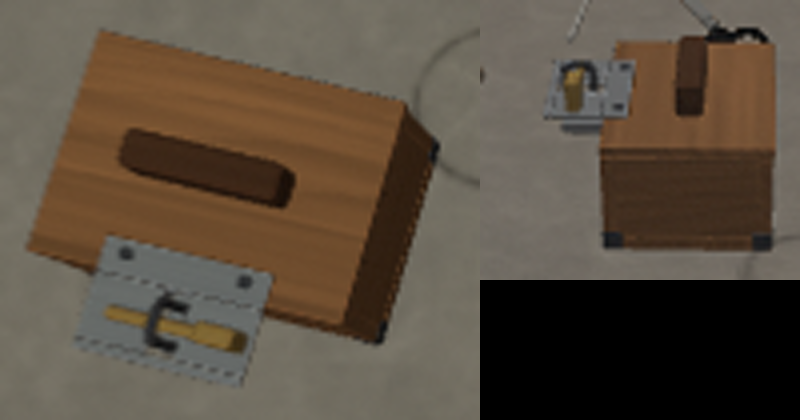

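Run:
```python
from h import *
import pickle
from scipy.optimize import least_squares
P=pickle.load(open("p1.pkl","rb"))
f=lambda x,y,ox,oy:(ox+(x+.5)/4-.5,oy+(y+.5)/4-.5)
T=[f(*c,75,140) for c in[(100,30),(407,102),(345,322),(27,247)]]
S=[f(x-480,y,220,110) for x,y in[(615,40),(772,42),(775,150),(602,150)]]
# lid corners local: top image: TL=+x+y, TR=+x-y, BR=-x-y, BL=-x+y ; side: TL=-x+y,TR=+x+y,BR=+x-y,BL=-x-y
h,w=.066,.091
L={"top":[(h,w),(h,-w),(-h,-w),(-h,w)],"side":[(-h,w),(h,w),(h,-w),(-h,-w)]}
def W(q,l,z):
    c,s=np.cos(q[2]),np.sin(q[2]);return [q[0]+c*l[0]-s*l[1],q[1]+s*l[0]+c*l[1],z]
def res(q,cams):
    return np.concatenate([proj(P[n],W(q,l,.09))-u for n,U in(("top",T),("side",S)) if n in cams for l,u in zip(L[n],U)])
for cams in(("top",),("side",),("top","side")):
    r=least_squares(res,[.46,.33,-.2],args=(cams,));print(cams,r.x,np.degrees(r.x[2]),np.round(r.fun,1))
q=r.x
t=f(222,333,75,140);s=f(573-480,90,220,110)
print("head top px tri",tri(P["top"],t,P["side"],s),"at z.118",atz(P["top"],*t,.118))
def loc(p):
    d=np.array(p)[:2]-q[:2];c,s_=np.cos(q[2]),np.sin(q[2]);return [c*d[0]+s_*d[1],-s_*d[0]+c*d[1]]
print("head local",loc(tri(P["top"],t,P["side"],s)[0]),loc(atz(P["top"],*t,.115)), "expected x -0.087,y -0.034")
print("expected pin_grip",W(q,(-.087,-.034),.106),proj(P["top"],W(q,(-.087,-.034),.119)),proj(P["side"],W(q,(-.087,-.034),.119)),t,s)
g=P["top"]
for n,b,z in(("tray",[244,228,316,283],.018),("mat",[218,135,304,208],.004)):
    print(n,atz(g,(b[0]+b[2])/2,(b[1]+b[3])/2,z))
for n,C,z in(("tray",[(250,228),(316,236),(311,283),(244,274)],.018),("mat",[(221,133),(306,133),(306,206),(219,206)],.004)):
    print(n,[np.round(atz(g,*c,z)[:2],3).tolist() for c in C])
```

```text
('top',) [ 0.60337397  0.30210631 -0.22140122] -12.685355705674418 [-0.1 -0.6  0.5 -0.6 -0.3  0.6 -0.1  0.6]
('side',) [ 0.60106347  0.30410217 -0.21021757] -12.04457930506989 [-0.2  0.4  0.3  0.   0.7 -0.2 -0.7 -0.3]
('top', 'side') [ 0.60252492  0.30236937 -0.21871006] -12.53116351110418 [-0.4 -0.2  0.3 -0.4 -0.3  0.9 -0.2  1.1  0.5  0.5  1.1  0.3  1.   0.1
 -0.4 -0.2]
head top px tri (array([0.50874517, 0.28665803, 0.1104291 ]), np.float64(0.0039046901332898173)) at z.118 [0.50971414 0.28381861 0.118     ]
head local [np.float64(-0.08813684639671818), np.float64(-0.03568451339799057)] [np.float64(-0.0864329436469088), np.float64(-0.037061625848609836)] expected x -0.087,y -0.034
expected pin_grip [np.float64(0.5102204219851094), np.float64(0.2880557509582975), 0.106] [127.96886161 222.55395308] [243.77300304 129.17814901] (130.125, 222.875) (242.875, 132.125)
tray [ 0.44913328 -0.03750456  0.018     ]
mat [0.65734018 0.01156762 0.004     ]
tray [[0.514, 0.035], [0.496, -0.123], [0.386, -0.111], [0.405, 0.046]]
mat [[0.757, 0.115], [0.759, -0.101], [0.571, -0.1], [0.569, 0.113]]
```

{"api": "arm_command", "payload": {"steps": [{"slide":[0.04,0.035,0.01],"rot":[0,0,4],"grip":0.5},{"slide":[0.04,0.035,0.01],"rot":[0,0,4],"grip":0.5},{"slide":[0.04,0.035,0.01],"rot":[0,0,4],"grip":0.5},{"slide":[0.04,0.035,0.01],"rot":[0,0,4],"grip":0.5},{"slide":[0.04,0.035,0.01],"rot":[0,0,4],"grip":0.5},{"slide":[0.04,0.035,0.01],"rot":[0,0,4],"grip":0.5},{"slide":[0.04,0.035,0.01],"rot":[0,0,4],"grip":0.5},{"slide":[0.04,0.035,0.01],"rot":[0,0,4],"grip":0.5}]}}

```text
time: 1.7
ee_pos: [0.4769, -0.3241, 0.2684]
eef_rot: [0.919, 0.395, 0.0, 0.0]
ft_force: [0.3, -0.1, -0.6]
width: 0.0435
grip_force: 0.0
```

{"api": "arm_command", "payload": {"steps": [{"slide":[0.01,0.05,0],"rot":[0,0,4],"grip":0.5},{"slide":[0.01,0.05,0],"rot":[0,0,4],"grip":0.5},{"slide":[0.01,0.05,0],"rot":[0,0,4],"grip":0.5},{"slide":[0.01,0.05,0],"rot":[0,0,4],"grip":0.5},{"slide":[0,0.05,0],"rot":[0,0,4],"grip":0.5},{"slide":[0,0.05,0],"rot":[0,0,4],"grip":0.5},{"slide":[0,0.05,0],"rot":[0,0,4],"grip":0.5},{"slide":[0,0.05,0],"rot":[0,0,3],"grip":0.5}]}}

```text
time: 2.7
ee_pos: [0.5156, 0.0762, 0.2681]
eef_rot: [0.78, 0.626, 0.0, 0.0]
ft_force: [0.6, -0.3, -0.7]
width: 0.0435
grip_force: 0.0
```

{"api": "arm_command", "payload": {"steps": [{"slide":[0,0.045,0],"grip":0.5},{"slide":[0,0.045,0],"grip":0.5},{"slide":[0,0.045,0],"grip":0.5},{"slide":[-0.003,0.045,0],"grip":0.5},{"slide":[-0.003,0.03,-0.02],"grip":0.5},{"slide":[0,0,-0.04],"grip":0.5},{"slide":[0,0,-0.04],"grip":0.5},{"slide":[0,0,-0.02],"grip":0.5}]}}

```text
schema error: expected keys rot, slide, grip
```

Run:
```python
from h import *
s=sensors.read_state();e=np.array(s["ee_pos"]);print(e)
A=eyes.camera("top");B=eyes.camera("side")
print(proj(A,e),proj(B,e))
o=[]
for p,(u,v) in((A,(128,215)),(B,(245,132))):
    c=p["pixels"][v-50:v+50,u-50:u+50];o.append(cv2.resize(c,(400,400),interpolation=2))
cv2.imwrite("pics/hover.png",np.hstack(o)[:,:,::-1])
```

```text
[0.51559005 0.07617673 0.26807328]
[217.62848363 209.36136405] [254.15396318 111.15243562]
```

View pics/hover.png

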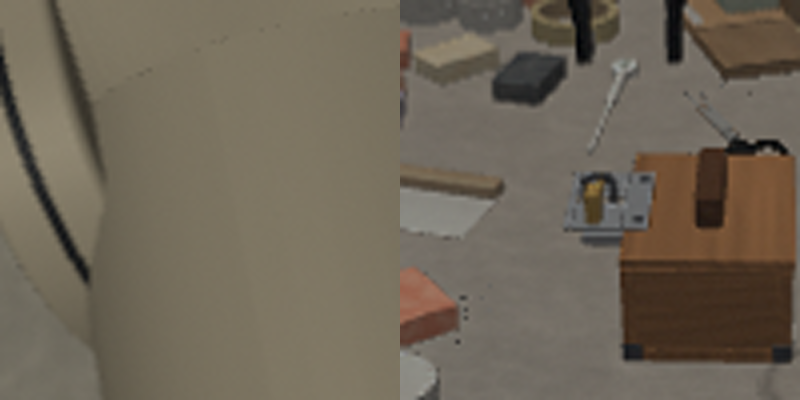

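The call was refused because "rot" is needed in every row. The picture shows the arm hiding the top view, while the side view still shows the pin head clearly (crop (594,200)).

{"api": "arm_command", "payload": {"steps": [{"slide":[0,0.045,0],"rot":[0,0,0],"grip":0.5},{"slide":[0,0.045,0],"rot":[0,0,0],"grip":0.5},{"slide":[0,0.045,0],"rot":[0,0,0],"grip":0.5},{"slide":[-0.003,0.045,0],"rot":[0,0,0],"grip":0.5},{"slide":[-0.003,0.03,-0.02],"rot":[0,0,0],"grip":0.5},{"slide":[0,0,-0.04],"rot":[0,0,0],"grip":0.5},{"slide":[0,0,-0.04],"rot":[0,0,0],"grip":0.5},{"slide":[0,0,-0.02],"rot":[0,0,0],"grip":0.5}]}}

```text
time: 3.8
ee_pos: [0.5093, 0.2837, 0.1458]
eef_rot: [0.78, 0.625, -0.001, -0.0]
ft_force: [0.6, -0.7, 0.6]
width: 0.0434
grip_force: 0.0
```

Run:
```python
from h import *
s=sensors.read_state();e=np.array(s["ee_pos"]);print(e)
B=eyes.camera("side")
print("crop px of tcp",(proj(B,e)-[195,70])*6,"head top pred",(proj(B,[.510,.286,.119])-[195,70])*6)
cv2.imwrite("pics/hover2.png",cv2.resize(B["pixels"][70:170,195:305],None,fx=6,fy=6,interpolation=2)[:,:,::-1])
```

```text
[0.50929168 0.28365959 0.14582234]
crop px of tcp [288.89294167 309.65142779] head top pred [292.73952445 356.91809661]
```

View pics/hover2.png

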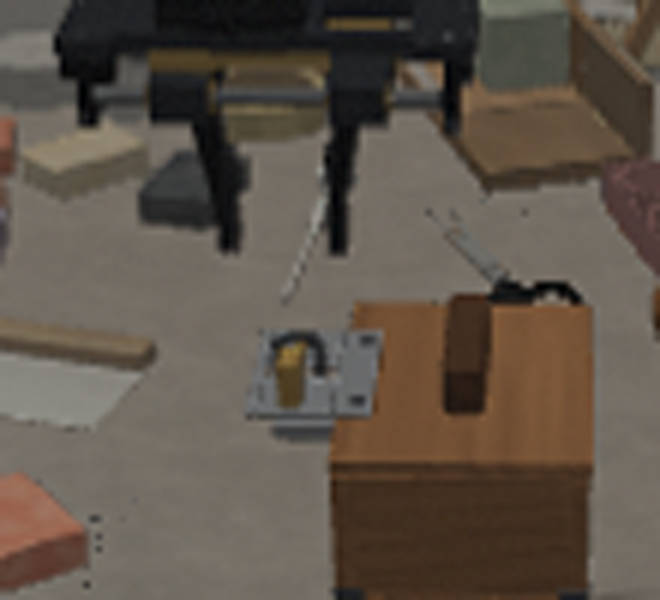

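Side view: the fingertips are at crop (228,250) and (338,250), with the pin head between them in x at (290,347). The tips show about 10 px higher than the stated TCP projects, so I descend part way and look again.

{"api": "arm_command", "payload": {"steps": [{"slide":[0.001,0.002,-0.01],"rot":[0,0,0],"grip":0.5},{"slide":[0,0,-0.01],"rot":[0,0,0],"grip":0.5},{"slide":[0,0,-0.01],"rot":[0,0,0],"grip":0.5},{"slide":[0,0,-0.01],"rot":[0,0,0],"grip":0.5},{"slide":[0,0,0],"rot":[0,0,0],"grip":0.5},{"slide":[0,0,0],"rot":[0,0,0],"grip":0.5},{"slide":[0,0,0],"rot":[0,0,0],"grip":0.5},{"slide":[0,0,0],"rot":[0,0,0],"grip":0.5}]}}

```text
time: 4.85
ee_pos: [0.5109, 0.2868, 0.1081]
eef_rot: [0.78, 0.625, 0.0, 0.0]
ft_force: [-0.1, -0.1, 0.3]
width: 0.0433
grip_force: 0.0
```

Run:
```python
from h import *
s=sensors.read_state();e=np.array(s["ee_pos"]);print(e,s["ft_force"])
B=eyes.camera("side")
f=lambda P:np.round((proj(B,P)-[205,90])*8)
q=[.510,.286]
print("tcp",f(e),"head top/bottom",f([*q,.119]),f([*q,.093]))
cv2.imwrite("pics/hover3.png",cv2.resize(B["pixels"][90:160,205:300],None,fx=8,fy=8,interpolation=2)[:,:,::-1])
```

```text
[0.510897   0.28677268 0.10806392] [-0.11162259 -0.08409632  0.33458689]
tcp [314. 341.] head top/bottom [310. 316.] [314. 378.]
```

View pics/hover3.png

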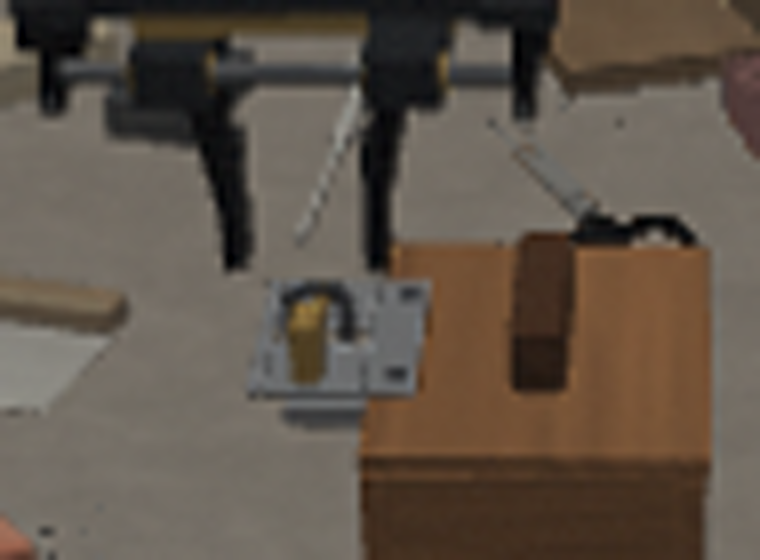

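The tips sit at crop (238,268) and (380,268), still about 9 px above the stated TCP's projection. The pin head is at (305,340), between them. I go to the planned height, close gently and let the width tell.

{"api": "arm_command", "payload": {"newtons": 8, "steps": [{"slide":[0,0,-0.005],"rot":[0,0,0],"grip":0.5},{"slide":[0,0,-0.004],"rot":[0,0,0],"grip":0.5},{"slide":[0,0,0],"rot":[0,0,0],"grip":0.5},{"slide":[0,0,0],"rot":[0,0,0],"grip":0},{"slide":[0,0,0],"rot":[0,0,0],"grip":0},{"slide":[0,0,0],"rot":[0,0,0],"grip":0},{"slide":[0,0,0],"rot":[0,0,0],"grip":0},{"slide":[0,0,0],"rot":[0,0,0],"grip":0}]}}

```text
time: 5.9
ee_pos: [0.5107, 0.2867, 0.0988]
eef_rot: [0.78, 0.625, 0.0, 0.0]
ft_force: [-0.4, 0.3, -0.9]
width: 0.0036
grip_force: 0.0
```

Run:
```python
from h import *
s=sensors.read_state();e=np.array(s["ee_pos"]);print(e,s["width"],s["joint_positions"])
B=eyes.camera("side");A=eyes.camera("top")
f=lambda P:np.round((proj(B,P)-[205,90])*8)
print("tcp",f(e),f(e+[0,0,.03]),"top",proj(A,e))
print(B["pose"])
c=cv2.resize(B["pixels"][90:160,205:300],(570,420),interpolation=2)
cv2.imwrite("pics/shut.png",c[:,:,::-1])
```

```text
[0.51072996 0.28667443 0.09877412] 0.0035579728467108004 [ 0.06086511  0.43015528 -0.81432796  1.6460798   0.33028038  1.20915826
 -1.04585898]
tcp [315. 363.] [311. 291.] top [132.0817161 223.5878122]
[[ 0.97972934 -0.12273187  0.15832656  0.39498815]
 [-0.20032032 -0.59440209  0.77881829 -0.81764871]
 [-0.00147619 -0.79474716 -0.60693885  0.66582624]
 [ 0.          0.          0.          1.        ]]
```

View pics/shut.png

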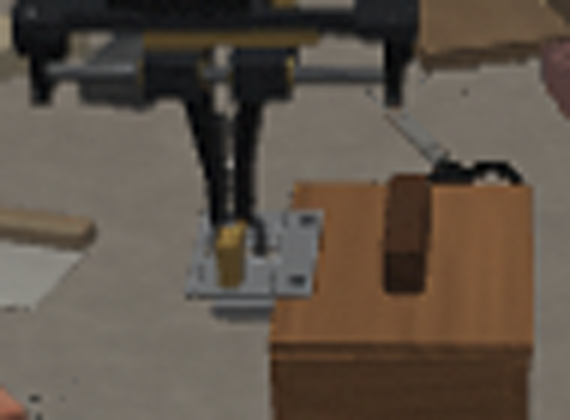

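The shut fingers end at crop (233,218), just above the head top (230,225), and the width shows they closed on nothing. The true tips seem about 30 mm above the stated TCP. I reopen and go down in small steps, watching the force.

{"api": "arm_command", "payload": {"steps": [{"slide":[0,0,0],"rot":[0,0,0],"grip":0.5},{"slide":[0,0,0],"rot":[0,0,0],"grip":0.5},{"slide":[0,0,0],"rot":[0,0,0],"grip":0.5},{"slide":[0,0,-0.003],"rot":[0,0,0],"grip":0.5},{"slide":[0,0,-0.003],"rot":[0,0,0],"grip":0.5},{"slide":[0,0,-0.003],"rot":[0,0,0],"grip":0.5},{"slide":[0,0,0],"rot":[0,0,0],"grip":0.5},{"slide":[0,0,0],"rot":[0,0,0],"grip":0.5}]}}

```text
time: 7.0
ee_pos: [0.5107, 0.2867, 0.0898]
eef_rot: [0.78, 0.625, 0.0, 0.0]
ft_force: [0.4, -0.2, 0.0]
width: 0.0433
grip_force: 0.0
```

{"api": "arm_command", "payload": {"newtons": 5, "steps": [{"slide":[0,0,-0.003],"rot":[0,0,0],"grip":0.5},{"slide":[0,0,-0.003],"rot":[0,0,0],"grip":0.5},{"slide":[0,0,-0.003],"rot":[0,0,0],"grip":0.5},{"slide":[0,0,0],"rot":[0,0,0],"grip":0.5},{"slide":[0,0,0],"rot":[0,0,0],"grip":0.5},{"slide":[0,0,0],"rot":[0,0,0],"grip":0.5},{"slide":[0,0,0],"rot":[0,0,0],"grip":0.5},{"slide":[0,0,0],"rot":[0,0,0],"grip":0.5}]}}

```text
time: 8.0
ee_pos: [0.5108, 0.2867, 0.0808]
eef_rot: [0.78, 0.625, 0.0, 0.0]
ft_force: [-0.2, -0.4, 0.3]
width: 0.0437
grip_force: 0.0
```

Run:
```python
from h import *
s=sensors.read_state();e=np.array(s["ee_pos"]);print(e,s["width"],s["ft_force"])
B=eyes.camera("side")
f=lambda P:np.round((proj(B,P)-[205,90])*8)
print("tcp",f(e),f(e+[0,0,.03]))
cv2.imwrite("pics/h4.png",cv2.resize(B["pixels"][90:160,205:300],None,fx=8,fy=8,interpolation=2)[:,:,::-1])
```

```text
[0.51077853 0.28670453 0.08083259] 0.043677221163842456 [-0.1688933  -0.43515824  0.2938484 ]
tcp [318. 406.] [313. 335.]
```

View pics/h4.png

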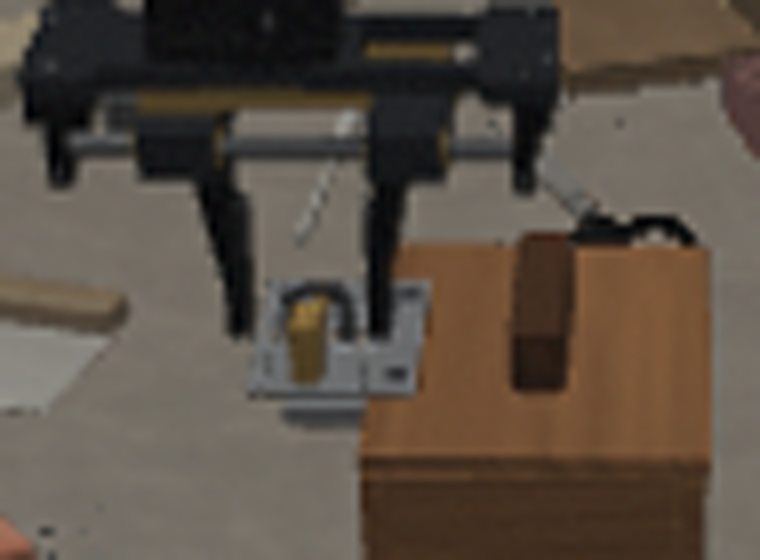

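Tips now at (240,337) and (378,338), straddling the head, which spans (305,298–382). The 30 mm offset is confirmed. I go 11 mm lower and close.

{"api": "arm_command", "payload": {"newtons": 15, "steps": [{"slide":[0,0,-0.004],"rot":[0,0,0],"grip":0.5},{"slide":[0,0,-0.004],"rot":[0,0,0],"grip":0.5},{"slide":[0,0,-0.003],"rot":[0,0,0],"grip":0.5},{"slide":[0,0,0],"rot":[0,0,0],"grip":0.3},{"slide":[0,0,0],"rot":[0,0,0],"grip":0},{"slide":[0,0,0],"rot":[0,0,0],"grip":0},{"slide":[0,0,0],"rot":[0,0,0],"grip":0},{"slide":[0,0,0],"rot":[0,0,0],"grip":0}]}}

```text
time: 9.05
ee_pos: [0.5107, 0.2868, 0.0698]
eef_rot: [0.78, 0.625, 0.0, -0.0]
ft_force: [-0.8, 0.4, 0.5]
width: 0.0123
grip_force: 15.0
```

{"api": "arm_command", "payload": {"newtons": 20, "steps": [{"slide":[-0.0011,-0.0049,0],"rot":[0,0,0],"grip":0},{"slide":[-0.0011,-0.0049,0],"rot":[0,0,0],"grip":0},{"slide":[-0.0022,-0.0098,0],"rot":[0,0,0],"grip":0},{"slide":[-0.0022,-0.0098,0],"rot":[0,0,0],"grip":0},{"slide":[-0.0022,-0.0098,0],"rot":[0,0,0],"grip":0},{"slide":[-0.0022,-0.0098,0],"rot":[0,0,0],"grip":0},{"slide":[-0.0022,-0.0098,0],"rot":[0,0,0],"grip":0},{"slide":[-0.0022,-0.0098,0],"rot":[0,0,0],"grip":0}]}}

```text
time: 10.05
ee_pos: [0.4952, 0.2173, 0.0698]
eef_rot: [0.78, 0.625, -0.0, 0.0]
ft_force: [0.4, 1.3, -0.5]
width: 0.0117
grip_force: 20.0
```

{"api": "arm_command", "payload": {"steps": [{"slide":[0,-0.01,0.02],"rot":[0,0,0],"grip":0},{"slide":[0,-0.02,0.02],"rot":[0,0,0],"grip":0},{"slide":[-0.01,-0.04,0],"rot":[0,0,1],"grip":0},{"slide":[-0.01,-0.045,0],"rot":[0,0,1],"grip":0},{"slide":[-0.01,-0.05,0],"rot":[0,0,1],"grip":0},{"slide":[-0.01,-0.05,0],"rot":[0,0,1],"grip":0},{"slide":[-0.008,-0.045,0],"rot":[0,0,1],"grip":0},{"slide":[0,-0.023,0],"rot":[0,0,1],"grip":0}]}}

```text
time: 11.05
ee_pos: [0.447, -0.0678, 0.1112]
eef_rot: [0.747, 0.665, 0.0, 0.001]
ft_force: [0.6, 1.0, -0.3]
width: 0.0119
grip_force: 20.0
```

{"api": "arm_command", "payload": {"steps": [{"slide":[0,0,-0.02],"rot":[0,0,0],"grip":0},{"slide":[0,0,-0.03],"rot":[0,0,0],"grip":0},{"slide":[0,0,-0.03],"rot":[0,0,0],"grip":0},{"slide":[0,0,-0.02],"rot":[0,0,0],"grip":0},{"slide":[0,0,-0.012],"rot":[0,0,0],"grip":0},{"slide":[0,0,0],"rot":[0,0,0],"grip":0},{"slide":[0,0,0],"rot":[0,0,0],"grip":0},{"slide":[0,0,0],"rot":[0,0,0],"grip":0}]}}

```text
time: 12.05
ee_pos: [0.4479, -0.0651, -0.0014]
eef_rot: [0.747, 0.665, 0.0, 0.001]
ft_force: [0.1, -0.2, -0.1]
width: 0.0121
grip_force: 20.0
```

Run:
```python
from h import *
s=sensors.read_state();e=np.array(s["ee_pos"]);print(e,s["width"],s["ft_force"])
B=eyes.camera("side")
u,v=240,225
f=lambda P:np.round((proj(B,P)-[u-50,v-40])*7)
print("head c pred",f(e+[0,0,.036]))
c=B["pixels"][v-40:v+40,u-50:u+50];cv2.imwrite("pics/tray.png",cv2.resize(c,None,fx=7,fy=7,interpolation=2)[:,:,::-1])
```

```text
[ 0.44794838 -0.06509523 -0.00143316] 0.012101346181485397 [ 0.13468984 -0.15408947 -0.10146454]
head c pred [345. 294.]
```

View pics/tray.png

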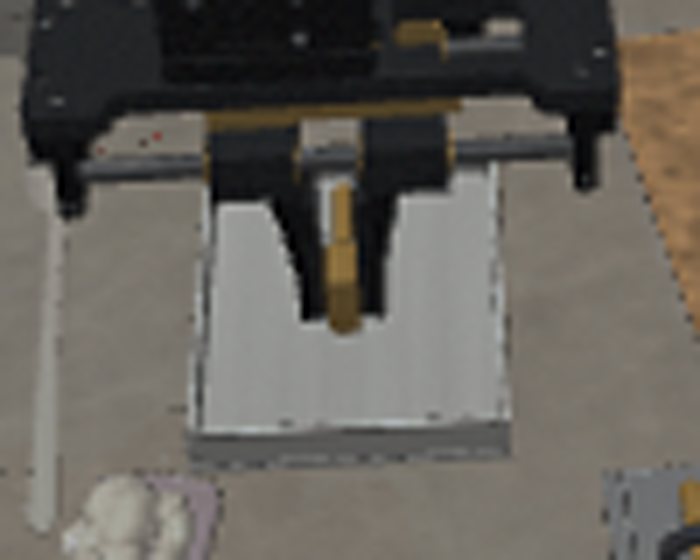

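The tray picture shows the pin level between the fingers at (343,290), shaft pointing away along the tray and well inside its walls. I lower it to just above the floor.

{"api": "arm_command", "payload": {"steps": [{"slide":[0,0,-0.004],"rot":[0,0,0],"grip":0},{"slide":[0,0,-0.004],"rot":[0,0,0],"grip":0},{"slide":[0,0,-0.004],"rot":[0,0,0],"grip":0},{"slide":[0,0,-0.002],"rot":[0,0,0],"grip":0},{"slide":[0,0,-0.002],"rot":[0,0,0],"grip":0},{"slide":[0,0,0],"rot":[0,0,0],"grip":0},{"slide":[0,0,0],"rot":[0,0,0],"grip":0},{"slide":[0,0,0],"rot":[0,0,0],"grip":0}]}}

```text
time: 13.1
ee_pos: [0.4474, -0.0649, -0.0181]
eef_rot: [0.746, 0.665, 0.0, 0.0]
ft_force: [0.0, -0.5, -0.5]
width: 0.0117
grip_force: 20.0
```

{"api": "arm_command", "payload": {"steps": [{"slide":[0,0,-0.001],"rot":[0,0,0],"grip":0},{"slide":[0,0,-0.001],"rot":[0,0,0],"grip":0},{"slide":[0,0,-0.001],"rot":[0,0,0],"grip":0},{"slide":[0,0,0],"rot":[0,0,0],"grip":0},{"slide":[0,0,0],"rot":[0,0,0],"grip":0},{"slide":[0,0,0],"rot":[0,0,0],"grip":0},{"slide":[0,0,0],"rot":[0,0,0],"grip":0},{"slide":[0,0,0],"rot":[0,0,0],"grip":0}]}}

```text
time: 14.1
ee_pos: [0.4475, -0.065, -0.0203]
eef_rot: [0.746, 0.665, -0.0, 0.0]
ft_force: [-6.2, -0.3, 16.3]
width: 0.012
grip_force: 20.0
```

{"api": "arm_command", "payload": {"steps": [{"slide":[0,0,0.001],"rot":[0,0,0],"grip":0},{"slide":[0,0,0],"rot":[0,0,0],"grip":0.35},{"slide":[0,0,0],"rot":[0,0,0],"grip":0.35},{"slide":[0,0,0],"rot":[0,0,0],"grip":0.35},{"slide":[0,0,0.02],"rot":[0,0,0],"grip":0.35},{"slide":[0,0,0.04],"rot":[0,0,0],"grip":0.35},{"slide":[0,0,0.06],"rot":[0,0,0],"grip":0.5},{"slide":[0,0,0.06],"rot":[0,0,0],"grip":0.5}]}}

```text
time: 15.1
ee_pos: [0.4469, -0.0647, 0.1615]
eef_rot: [0.746, 0.666, 0.0, -0.0]
ft_force: [1.6, -0.6, -0.5]
width: 0.0404
grip_force: 0.0
```

{"api": "arm_command", "payload": {"steps": [{"slide":[0.0195,0.046,0],"rot":[0,0,-0.8],"grip":0.6},{"slide":[0.0195,0.046,0],"rot":[0,0,-0.8],"grip":0.6},{"slide":[0.0195,0.046,0],"rot":[0,0,-0.8],"grip":0.6},{"slide":[0.0195,0.046,0],"rot":[0,0,-0.8],"grip":0.6},{"slide":[0.0195,0.046,0],"rot":[0,0,-0.8],"grip":0.6},{"slide":[0.0195,0.046,0],"rot":[0,0,-0.8],"grip":0.6},{"slide":[0.0195,0.046,0],"rot":[0,0,-0.8],"grip":0.6},{"slide":[0.0195,0.046,0],"rot":[0,0,-0.4],"grip":0.6}]}}

```text
time: 16.1
ee_pos: [0.604, 0.3043, 0.1593]
eef_rot: [0.781, 0.625, -0.0, 0.0]
ft_force: [0.7, -0.5, -0.1]
width: 0.0522
grip_force: 0.0
```

{"api": "arm_command", "payload": {"steps": [{"slide":[0,0,0],"rot":[0,0,0],"grip":0.6},{"slide":[0,0,-0.03],"rot":[0,0,0],"grip":0.6},{"slide":[0,0,-0.02],"rot":[0,0,0],"grip":0.6},{"slide":[0,0,-0.01],"rot":[0,0,0],"grip":0.6},{"slide":[0,0,0],"rot":[0,0,0],"grip":0.6},{"slide":[0,0,0],"rot":[0,0,0],"grip":0.6},{"slide":[0,0,0],"rot":[0,0,0],"grip":0.6},{"slide":[0,0,0],"rot":[0,0,0],"grip":0.6}]}}

```text
time: 17.1
ee_pos: [0.6035, 0.3032, 0.1003]
eef_rot: [0.78, 0.625, 0.0, 0.0]
ft_force: [0.2, 0.0, 0.3]
width: 0.0525
grip_force: 0.0
```

Run:
```python
from h import *
s=sensors.read_state();e=np.array(s["ee_pos"]);print(e,s["width"],s["ft_force"])
B=eyes.camera("side")
b=cv2.resize(B["pixels"][80:160,215:315],None,fx=4,fy=4,interpolation=2)
f=lambda P:np.round((proj(B,P)-[215,80])*4)
print("true tip",f(e+[0,0,.03]),"bar top",f([.6027,.302,.118]))
t=cv2.resize(B["pixels"][190:270,200:300],None,fx=4,fy=4,interpolation=2)
cv2.imwrite("pics/lid.png",np.hstack([b,t])[:,:,::-1])
```

```text
[0.60351369 0.3032413  0.10028717] 0.05249510632447056 [0.17054426 0.03531006 0.26060348]
true tip [232. 163.] bar top [232. 179.]
```

View pics/lid.png

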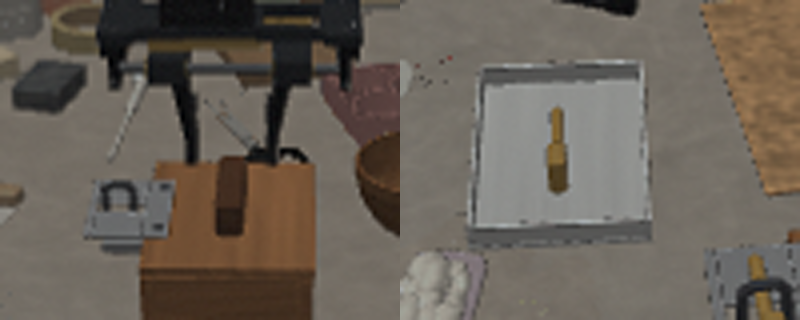

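Pin lies in the middle of the tray, crop (557,150). The bar (231,195) sits midway between the fingertips (192,160) and (272,160), and the staple is empty. I descend and grip the bar.

{"api": "arm_command", "payload": {"newtons": 40, "steps": [{"slide":[0,0,-0.015],"rot":[0,0,0],"grip":0.6},{"slide":[0,0,-0.01],"rot":[0,0,0],"grip":0.6},{"slide":[0,0,-0.006],"rot":[0,0,0],"grip":0.6},{"slide":[0,0,0],"rot":[0,0,0],"grip":0.4},{"slide":[0,0,0],"rot":[0,0,0],"grip":0},{"slide":[0,0,0],"rot":[0,0,0],"grip":0},{"slide":[0,0,0],"rot":[0,0,0],"grip":0},{"slide":[0,0,0],"rot":[0,0,0],"grip":0}]}}

```text
time: 18.15
ee_pos: [0.6033, 0.3033, 0.0691]
eef_rot: [0.78, 0.625, 0.0, -0.0]
ft_force: [-0.7, 0.1, 2.0]
width: 0.0219
grip_force: 40.0
```

Gripped at 21.9 mm. I lift straight up.

{"api": "arm_command", "payload": {"steps": [{"slide":[0,0,0.005],"rot":[0,0,0],"grip":0},{"slide":[0,0,0.005],"rot":[0,0,0],"grip":0},{"slide":[0,0,0.01],"rot":[0,0,0],"grip":0},{"slide":[0,0,0.01],"rot":[0,0,0],"grip":0},{"slide":[0,0,0.01],"rot":[0,0,0],"grip":0},{"slide":[0,0,0.01],"rot":[0,0,0],"grip":0},{"slide":[0,0,0.01],"rot":[0,0,0],"grip":0},{"slide":[0,0,0.01],"rot":[0,0,0],"grip":0}]}}

```text
time: 19.15
ee_pos: [0.6033, 0.3031, 0.1394]
eef_rot: [0.78, 0.625, 0.0, 0.0]
ft_force: [0.1, -0.2, -3.6]
width: 0.0216
grip_force: 40.0
```

Run:
```python
from h import *
import pickle
P=pickle.load(open("p1.pkl","rb"))
for n,sl in(("top",(120,215,205,315)),("side",(178,242,268,366))):
    p=P[n];a,b,c,d=sl
    hsv=cv2.cvtColor(p["pixels"][a:b,c:d],cv2.COLOR_RGB2HSV)
    m=((hsv[...,1]>85)&(hsv[...,0]<25)).astype(np.uint8)
    m=cv2.morphologyEx(cv2.morphologyEx(m,3,np.ones((5,5))),2,np.ones((5,5)))
    k=max(cv2.findContours(m,0,2)[0],key=cv2.contourArea)[:,0,:]
    W=np.array([atz(p,u+c,v+a,.004)[:2] for u,v in k],np.float32)
    print(n,cv2.minAreaRect(W),len(k))
```

```text
top ((0.6665191054344177, 0.0077851638197898865), (0.18811842799186707, 0.2093477100133896), 0.7384681105613708) 12
side ((0.6648696660995483, 0.007754705846309662), (0.18813109397888184, 0.2101873755455017), 0.34707868099212646) 97
```

{"api": "arm_command", "payload": {"steps": [{"slide":[0,0,0.01],"rot":[0,0,0],"grip":0},{"slide":[0,0,0.01],"rot":[0,0,0],"grip":0},{"slide":[0,-0.03,0],"rot":[0,0,1],"grip":0},{"slide":[0.005,-0.03,0],"rot":[0,0,2],"grip":0},{"slide":[0.005,-0.03,0],"rot":[0,0,2],"grip":0},{"slide":[0.005,-0.03,0],"rot":[0,0,2],"grip":0},{"slide":[0.005,-0.03,0],"rot":[0,0,2],"grip":0},{"slide":[0.005,-0.03,0],"rot":[0,0,1],"grip":0}]}}

```text
time: 20.15
ee_pos: [0.6285, 0.1221, 0.1592]
eef_rot: [0.723, 0.691, 0.0, 0.0]
ft_force: [0.5, 0.1, -2.2]
width: 0.0219
grip_force: 40.0
```

{"api": "arm_command", "payload": {"steps": [{"slide":[0.008,-0.028,0],"rot":[0,0,1],"grip":0},{"slide":[0.008,-0.028,0],"rot":[0,0,1],"grip":0},{"slide":[0.008,-0.028,0],"rot":[0,0,1],"grip":0},{"slide":[0.008,-0.02,0],"rot":[0,0,0],"grip":0},{"slide":[0.005,-0.01,0],"rot":[0,0,0],"grip":0},{"slide":[0,0,-0.02],"rot":[0,0,0],"grip":0},{"slide":[0,0,-0.03],"rot":[0,0,0],"grip":0},{"slide":[0,0,-0.03],"rot":[0,0,0],"grip":0}]}}

```text
time: 21.15
ee_pos: [0.6644, 0.011, 0.0766]
eef_rot: [0.704, 0.71, -0.0, -0.001]
ft_force: [-0.6, -0.7, -5.1]
width: 0.0215
grip_force: 40.0
```

{"api": "arm_command", "payload": {"steps": [{"slide":[0,0,-0.03],"rot":[0,0,0],"grip":0},{"slide":[0,0,-0.02],"rot":[0,0,0],"grip":0},{"slide":[0,0,-0.01],"rot":[0,0,0],"grip":0},{"slide":[0,0,-0.008],"rot":[0,0,0],"grip":0},{"slide":[0,0,0],"rot":[0,0,0],"grip":0},{"slide":[0,0,0],"rot":[0,0,0],"grip":0},{"slide":[0,0,0],"rot":[0,0,0],"grip":0},{"slide":[0,0,0],"rot":[0,0,0],"grip":0}]}}

```text
time: 22.15
ee_pos: [0.6655, 0.0091, 0.0111]
eef_rot: [0.704, 0.71, 0.0, 0.0]
ft_force: [0.1, 0.1, -3.9]
width: 0.0216
grip_force: 40.0
```

{"api": "arm_command", "payload": {"steps": [{"slide":[0,0,-0.003],"rot":[0,0,0],"grip":0},{"slide":[0,0,-0.002],"rot":[0,0,0],"grip":0},{"slide":[0,0,-0.001],"rot":[0,0,0],"grip":0},{"slide":[0,0,-0.001],"rot":[0,0,0],"grip":0},{"slide":[0,0,-0.001],"rot":[0,0,0],"grip":0},{"slide":[0,0,0],"rot":[0,0,0],"grip":0},{"slide":[0,0,0],"rot":[0,0,0],"grip":0},{"slide":[0,0,0],"rot":[0,0,0],"grip":0}]}}

```text
time: 23.15
ee_pos: [0.6654, 0.0091, 0.0028]
eef_rot: [0.704, 0.71, 0.0, 0.0]
ft_force: [0.7, 0.5, -3.6]
width: 0.0216
grip_force: 40.0
```

{"api": "arm_command", "payload": {"steps": [{"slide":[0,0,-0.0005],"rot":[0,0,0],"grip":0},{"slide":[0,0,-0.0005],"rot":[0,0,0],"grip":0},{"slide":[0,0,-0.0005],"rot":[0,0,0],"grip":0},{"slide":[0,0,-0.0005],"rot":[0,0,0],"grip":0},{"slide":[0,0,0],"rot":[0,0,0],"grip":0},{"slide":[0,0,0],"rot":[0,0,0],"grip":0},{"slide":[0,0,0],"rot":[0,0,0],"grip":0},{"slide":[0,0,0],"rot":[0,0,0],"grip":0}]}}

```text
time: 24.15
ee_pos: [0.6654, 0.0091, 0.0011]
eef_rot: [0.704, 0.71, 0.0, 0.0]
ft_force: [-4.4, -0.8, 4.8]
width: 0.0212
grip_force: 40.0
```

{"api": "arm_command", "payload": {"steps": [{"slide":[0,0,0],"rot":[0,0,0],"grip":0.3},{"slide":[0,0,0],"rot":[0,0,0],"grip":0.6},{"slide":[0,0,0],"rot":[0,0,0],"grip":0.6},{"slide":[0,0,0],"rot":[0,0,0],"grip":0.6},{"slide":[0,0,0.02],"rot":[0,0,0],"grip":0.6},{"slide":[0,0,0.04],"rot":[0,0,0],"grip":0.6},{"slide":[0,0,0.06],"rot":[0,0,0],"grip":0.6},{"slide":[0,0,0.06],"rot":[0,0,0],"grip":0.6}]}}

```text
time: 25.15
ee_pos: [0.6652, 0.0093, 0.1842]
eef_rot: [0.704, 0.71, 0.001, 0.0]
ft_force: [1.2, 0.1, -0.4]
width: 0.0522
grip_force: 0.0
```

{"api": "arm_command", "payload": {"steps": [{"slide":[0,-0.01,0.04],"rot":[0,0,0],"grip":0.6},{"slide":[-0.01,-0.04,0.02],"rot":[0,0,0],"grip":0.6},{"slide":[-0.02,-0.04,0],"rot":[0,0,-3],"grip":0.6},{"slide":[-0.02,-0.05,0],"rot":[0,0,-3],"grip":0.6},{"slide":[-0.02,-0.05,0],"rot":[0,0,-3],"grip":0.6},{"slide":[-0.02,-0.05,0],"rot":[0,0,-3],"grip":0.6},{"slide":[-0.02,-0.05,0],"rot":[0,0,-3],"grip":0.6},{"slide":[-0.02,-0.04,0],"rot":[0,0,-3],"grip":0.6}]}}

```text
time: 26.15
ee_pos: [0.5344, -0.3229, 0.2424]
eef_rot: [0.808, 0.59, 0.0, 0.001]
ft_force: [0.5, 0.2, 0.6]
width: 0.0521
grip_force: 0.0
```

Run:
```python
from h import *
s=sensors.read_state();print(s["ee_pos"],s["ft_force"],s["time"])
for n in("top","side"):
    p=eyes.camera(n)
    for k in("lid_grip","pin_grip","small_pin_grip"):
        print(n,k,[(round(d["conf"],2),np.round(d["bbox"]).tolist()) for d in eyes.look_for(k,p)[:3]])
    # expected lid outline, yaw .5deg
    c=[.6654,.0085];L=[(x,y) for x in(-.066,.066) for y in(-.091,.091)]
    print("lid corners expected",[np.round(proj(p,[c[0]+x,c[1]+y,.022+.0])).tolist() for x,y in L])
    h=cv2.cvtColor(p["pixels"],cv2.COLOR_RGB2HSV)
    # dark bar blob near the mat
    u,v=proj(p,[c[0],c[1],.05]).astype(int);r=p["pixels"][v-45:v+45,u-45:u+45].max(2)<75
    nn,lab,st,ce=cv2.connectedComponentsWithStats(r.astype(np.uint8))
    i=1+st[1:,4].argmax();print("bar blob",st[i],ce[i]+[u-45,v-45],"expected centre",(u,v))
```

```text
[ 0.53439154 -0.32285789  0.24238237] [0.50636343 0.16646421 0.63576709] 26.15
top lid_grip [(0.61, [222.0, 139.0, 297.0, 214.0])]
top pin_grip [(0.51, [262.0, 254.0, 293.0, 258.0]), (0.42, [202.0, 227.0, 220.0, 254.0])]
top small_pin_grip [(0.44, [375.0, 217.0, 414.0, 223.0])]
lid corners expected [[299.0, 193.0], [224.0, 192.0], [299.0, 141.0], [226.0, 140.0]]
bar blob [ 27  42  38  11 410] [261.49756098 164.97804878] expected centre (np.int64(261), np.int64(163))
side lid_grip [(0.56, [277.0, 181.0, 353.0, 232.0])]
side pin_grip [(0.67, [236.0, 186.0, 258.0, 193.0]), (0.6, [238.0, 220.0, 239.0, 239.0])]
side small_pin_grip [(0.61, [290.0, 256.0, 299.0, 286.0])]
lid corners expected [[301.0, 227.0], [286.0, 187.0], [352.0, 221.0], [330.0, 182.0]]
bar blob [   0    0   90   63 2577] [315.78152891 170.70624757] expected centre (np.int64(317), np.int64(194))
```

```bash
python3 -c "
from bench import order
print(order.close_job())"
```

```text
the job is handed in; nothing more can be done
None
```

The larger box's brass pin lies in the metal tray and its lid sits flat and right way up on the middle of the cork mat; I never touched the smaller box, and the job is handed in (about 26 s of the 64 s used, no verdict returned).

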